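Clamp a relay in the test jig with its slip-clutch cap

TASK

Stand the relay upright in the nest of the clamping jig, down on its floor between the two guide rods, and let go of it. Then turn the jig's red clutch cap clockwise until the jaw has pushed the relay home against the end stop and the clutch slips; let it slip about an eighth of a turn, never more than a quarter turn, and let go so that the relay stays clamped. Do not ram the relay into the jig, and leave the other things on the bench where they are.

Things in the scene. Friction and masses are not known exactly. Their poses are not given: they have to be found in the camera images.
- relay_centre (a point): centre, half-way up, of the relay: an upright box with a clear cover and a copper-coloured coil on a black base, 21 mm (its x) by 27 mm (its y) by 34 mm high, loose, standing on the bench at first. z is up. Its two ends are alike for this job.
- nest (a point): point on the jig's nest floor (12 mm above the bench) midway between the guide rods, where the centre of the relay's underside goes. Axes are the jig's: z up, y along the rods from jaw to end stop, x across. The two round steel rods, 8 mm thick and 24 mm apart inside, have their tops 7 mm above the floor: the relay's 21 mm side goes across, its 27 mm side along. Keep fingertips above the rods.
- cap_centre (a point): centre, half-way up, of the red knurled clutch cap, 35 mm across, 26 mm high; 82 mm above the bench, 98 mm from the nest towards the jig's -y, on a vertical axis. Under the cap are 14 mm of slim neck (collar 24 mm across), then the blue gear head, 44 x 44 mm, top 55 mm above the bench. Site axes turn with the cap. The cap may be let go and regrasped as often as needed.
- clutch (a joint): how far (rad) the cap has slipped on its spindle, 0 at first. Clockwise from above closes the jaw against a drag of about 0.06 N m, anticlockwise opens it. Once the jaw is blocked, turning clockwise takes about 0.27 N m, the clutch slips and the cap turns alone while the jaw stands still: only then does this value grow.
- jig: the jig with all its parts, fixed to the bench: aluminium base 90 (x) x 180 (y) x 12 mm, same axes as the nest; origin on the bench 18 mm to the -y side of the nest point. Its end stop, 22 mm wide and 29 mm high over the nest floor, is adjustable: its face lies 19 to 27 mm from the nest point on the +y side, set differently each time and not reported.
- jaw: the sliding clamping jaw, steel with a rubber face, 22 mm wide, 27 mm high; origin on the nest floor in the plane of its clamping face, 24 to 30 mm to the -y side of the nest point at first. The cap drives it along the jig's +y, 12 mm per radian of the cap, and it stays where it is when the cap is let go.
- relay: the relay itself; origin at the centre of its underside.
- heat_sink: finned aluminium heat sink, 93 x 50 x 26 mm, loose bystander; origin at the centre of its underside.
- screwdriver: small screwdriver with yellow handle, 164 mm long, loose bystander; origin at the centre of its underside.
- tape: roll of yellow tape, 60 mm across, 18 mm high, loose bystander; origin at the centre of its underside.
There are look-alikes about, which are no part of the job. Leave any yellow look-alike of the relay alone.

How it is judged:
On the way, in this order (a step that is already met when the one before it is completed fails the run):
1. the relay stands upright on the nest floor between the rods, let go (z of relay_centre in the frame of nest between 0.0145 and 0.0195 m and x of relay_centre in the frame of nest between -0.003 and 0.003 m and horizontal distance between relay_centre and nest below 0.016 m and angle between relay's own z axis and vertical below 0.1 rad and contact force between the fingers and relay below 0.1 N), for 0.2 s.
2. the clutch has slipped at least 0.35 rad with the jaw pressing on the relay (value of joint clutch above 0.35 rad and contact force between jaw and relay above 2 N), for 0.1 s.
At the end, for the whole second after the job is handed in: The relay stands upright (within 0.1 rad) and still on the nest floor between the rods (within 3 mm across, 2.5 mm in height and 16 mm of the nest point), the jaw presses on it with more than 2 N, and the clutch has slipped between 0.35 and 1.7 rad in all (all of step 2 and value of joint clutch below 1.7 rad and z of relay_centre in the frame of nest between 0.0145 and 0.0195 m and x of relay_centre in the frame of nest between -0.003 and 0.003 m and horizontal distance between relay_centre and nest below 0.016 m and angle between relay's own z axis and vertical below 0.1 rad and linear speed of relay below 0.01 m/s); the robot touches nothing.
It fails at once if the relay, not yet clamped, is rammed against the jig with more than 35 N (contact force between relay and jig above 35 N and contact force between jaw and relay below 1 N).
It fails at once if the heat sink, screwdriver or tape roll is moved by more than 30 mm (distance of any of heat_sink, screwdriver, tape from where it was at the start of the episode above 0.03 m).
It also fails if it takes over 61 s, if anything falls off the work surface, if the arm or the gripper's body presses on something with over 40 N, if the wrist force passes 120 N, or if a joint passes its speed limit or range.

ROBOT

A 6-joint arm with a two-finger parallel gripper is mounted at the origin on a cart in front of the work surface, level with it; the furniture and walls round the work are solid. World frame = base frame: x ahead of the robot, y to its left, z up, the work surface at z = 0. Lengths are in m, angles in rad, forces in N, time in s.
With the tool pointing down it reaches from about 0.4 to 0.925 m from the base axis. Payload 12.5 kg.
Tool frame: the origin (TCP) lies between the finger pads; the fingertips stand 17 mm ahead of it and the grasp point (between the pads) lies 2 mm behind it; z points along the fingers, y is the line along which they close (so a half turn about z gives the same grasp; the last joint's range is limited). The gripper opens to 95 mm and grips with 3 to 60 N. Pads are 20 mm wide; open, the fingers measure 119 mm over their backs; the gripper's body (75 mm by 180 mm) begins 59 mm behind the grasp point.
Start: joints at [1.035, 0.491, 1.559, -0, 1.092, -0.106], TCP at [0.26, 0.568, 0.232] pointing down, gripper open.
Joint ranges: [-3.1, 3.1], [-0.84, 2.19], [0.05, 2.79], [-1.13, 4.28], [0.06, 2.93], [-2.69, 2.69]. Speed limits (rad/s): [2.22, 2.22, 2.79, 3.14, 3.14, 3.14].

INTERFACE

Orientations are given as a 3x3 rotation matrix whose columns are the frame's x, y, z axes.
In Python, from workcell import movep, move_linear, goto_joints, open_gripper, grasp, pause, ik, sense, capture, camera_model, MotionError, hand_in gives the robot as it stands. The module is installed in compiled form; this text tells all that it offers. Calls block until the motion is done:
- movep(position, orientation): joint-space move of the TCP to a pose.
- move_linear(position, attitude=None, max_speed=0.15): straight line of the TCP; attitude=None keeps the orientation; max_speed is the mean speed in m/s.
- goto_joints(angles): joint-space move.
- open_gripper() and grasp(effort=None): open the fingers fully, or close them until they stop; effort is the grip in N (None keeps the last).
- pause(seconds).
- ik(position, orientation): joint angles nearest the present ones, or None.
- sense(): the state.
- capture(name): name is "scene" or "top" or "wrist"; returns the picture (420x560x3 uint8, blue, green, red); there is no depth.
- camera_model(name): a dict with "intrinsics" (3x3 intrinsics, pixels), "extrinsics" (4x4, takes a point from camera to world coordinates); the wrist camera has in their place "mount" (4x4, takes a point from camera to tool coordinates, whose origin is the TCP and whose axes are the flange's). Camera axes: x right, y down, z forward; pixel columns grow to the right and rows downward; lengths in m; the calibration is good to about 2 mm. A picture is of the moment at which its call begins: read the wrist's pose just before it. camera_model takes no time and is no camera call.
A pose or a line that the arm cannot do raises MotionError and nothing moves.
- hand_in(): hands the job in; it is judged then, once.
The state is a dict: "time_s": time; "joints": joint angles; "joint_velocities": joint speeds; "tau": joint torques, N m; "tool_pos": TCP position; "eef_rot": TCP orientation; "contact_force": force on the tool from outside, world axes, zero at the start; "wrist_torque": the same for the moment, N m; "grip_width": finger opening in m; "grip_force": force on a finger pad.
Only numpy, scipy, OpenCV 4.12 (cv2) and the standard library are available. Lean on these libraries where they do the work, as an engineer would, in place of code of your own. Each camera call takes 0.05 s, during which the arm holds its last target. There are 200 camera calls.

## Working session

There is one attempt and no reset: what is moved stays moved. The work goes in short steps, each a Python script; the robot and the scene stay as the last script left them, time stands still between calls to the robot, and variables do not carry over. Pictures are saved under pics/ and viewed, at most 10 in all, crops included, and the job is handed in when it is done.

```bash
mkdir -p pics
python3 - <<'E'
from workcell import *
import cv2,numpy as np
for n in("scene","top"):
    cv2.imwrite(f"pics/{n}0.png",capture(n)); m=camera_model(n); print(n,np.round(m["intrinsics"],1).tolist(),np.round(m["extrinsics"],3).tolist())
print(np.round(camera_model("wrist")["mount"],3).tolist(),np.round(camera_model("wrist")["intrinsics"],1).tolist())
print(sense())
E
```

```text
scene [[420.1, 0.0, 272.7], [0.0, 420.1, 207.5], [0.0, 0.0, 1.0]] [[0.677, -0.442, 0.589, 0.026], [-0.736, -0.428, 0.525, -0.321], [0.02, -0.789, -0.614, 0.609], [0.0, 0.0, 0.0, 1.0]]
top [[444.3, 0.0, 281.2], [0.0, 444.3, 204.6], [0.0, 0.0, 1.0]] [[0.013, -0.979, 0.202, 0.288], [-1.0, -0.013, 0.001, 0.119], [0.002, -0.202, -0.979, 1.218], [0.0, 0.0, 0.0, 1.0]]
[[0.0, -0.964, -0.268, 0.074], [1.0, -0.0, 0.001, 0.0], [-0.001, -0.268, 0.964, -0.153], [0.0, 0.0, 0.0, 1.0]] [[306.8, 0.0, 275.6], [0.0, 306.8, 210.4], [0.0, 0.0, 1.0]]
{'time_s': 0.1, 'joints': array([ 1.03539560e+00,  4.91526852e-01,  1.55937555e+00,  7.15806483e-06,
        1.09168258e+00, -1.05583678e-01]), 'joint_velocities': array([ 0.00128389, -0.00034572, -0.0021065 ,  0.00106268, -0.00182819,
       -0.00026839]), 'tau': array([ 2.06849982e-03, -6.13625622e+01, -2.58607560e+01,  6.94141863e-02,
        4.70856554e-02, -5.05313636e-06]), 'tool_pos': array([0.26031337, 0.56800459, 0.2311075 ]), 'eef_rot': array([[-9.09040595e-01,  4.16707253e-01, -5.11738012e-04],
       [ 4.16707552e-01,  9.09040204e-01, -8.50230508e-04],
       [ 1.10893208e-04, -9.86139141e-04, -9.99999508e-01]]), 'contact_force': array([-0.71989806, -0.44501868, -0.1934969 ]), 'wrist_torque': array([-0.03656937, -0.01764092,  0.0500274 ]), 'grip_force': 0.0, 'grip_width': 0.09492896385603149}
```

View pics/scene0.png

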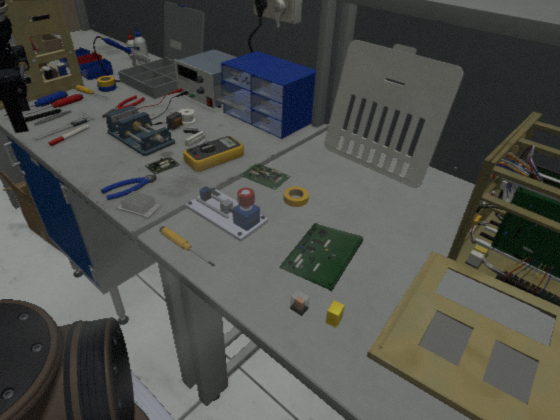

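View pics/top0.png

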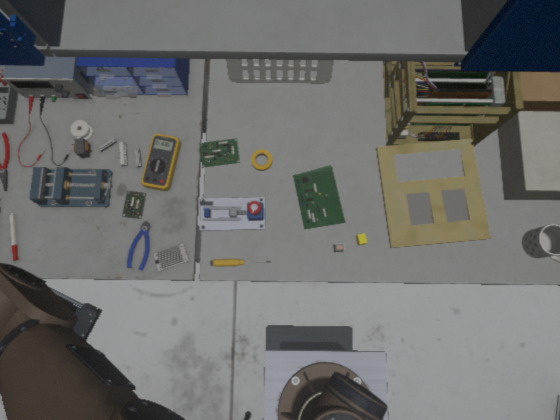

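The scene view shows the relay at (300,302) and the yellow look-alike at (335,312). In the top view the relay is at (339,247), the jig base around (231,213), the red cap at (255,208), the end stop on the left (world +y), and the screwdriver at (240,262).

```bash
cat > h.py <<'E'
from workcell import *
import cv2,numpy as np
def cam(n):
    m=camera_model(n)
    if n!="wrist": return m["intrinsics"],m["extrinsics"]
    s=sense(); T=np.eye(4); T[:3,:3]=s["eef_rot"]; T[:3,3]=s["tool_pos"]
    return m["intrinsics"],T@m["mount"]
def ray(c,px,z):
    K,E=c; d=E[:3,:3]@np.linalg.solve(K,[px[0],px[1],1.]); o=E[:3,3]
    return o+d*(z-o[2])/d[2]
def down(a):  # tool y axis at world angle a, z down
    y=np.array([np.cos(a),np.sin(a),0]); z=np.array([0,0,-1.]); return np.c_[np.cross(y,z),y,z]
def blobs(mask,amin=30):
    cs,_=cv2.findContours(mask.astype(np.uint8),cv2.RETR_EXTERNAL,cv2.CHAIN_APPROX_NONE)
    return sorted([c for c in cs if cv2.contourArea(c)>=amin],key=cv2.contourArea,reverse=True)
E
python3 - <<'E'
from h import *
c=cam("top"); print("relay~",ray(c,(339,247),.03).round(3),"cap~",ray(c,(255,208),.095).round(3),"base",[ray(c,p,.012).round(3).tolist() for p in((198,198),(263,197),(265,228),(199,230))])
p=ray(c,(339,247),.03)
# view relay with the wrist camera: camera ahead along tool x by .074, tilted
for a in (0,np.pi/2,np.pi,-np.pi/2):
    print(a,down(a)[:,0].round(2),ik([p[0],p[1],.2],down(a)))
E
```

```text
relay~ [ 0.419 -0.036  0.03 ] cap~ [0.509 0.188 0.095] base [[0.552, 0.352, 0.012], [0.557, 0.171, 0.012], [0.47, 0.164, 0.012], [0.462, 0.344, 0.012]]
0 [-0.  1.  0.] [-2.43403036e-01  2.45767512e-01  2.07249644e+00 -4.44089210e-16
  8.23328703e-01 -2.43403036e-01]
1.5707963267948966 [-1.  0.  0.] [-2.43403036e-01  2.45767512e-01  2.07249644e+00 -4.44089210e-16
  8.23328703e-01 -1.81419936e+00]
3.141592653589793 [-0. -1. -0.] None
-1.5707963267948966 [1. 0. 0.] [-2.43403036e-01  2.45767512e-01  2.07249644e+00 -4.44089210e-16
  8.23328703e-01  1.32739329e+00]
```

Run:
```python
from h import *
movep([.51,.25,.27],down(np.pi/2)); pause(.2)
c1=cam("wrist"); i1=capture("wrist")
movep([.43,-.036,.2],down(np.pi/2)); pause(.2)
c2=cam("wrist"); i2=capture("wrist")
np.savez("v.npz",i1=i1,i2=i2,E1=c1[1],E2=c2[1],K=c1[0])
cv2.imwrite("pics/w1.png",i1);cv2.imwrite("pics/w2.png",i2);print(sense()["time_s"])
```

```text
3.2667
```

View pics/w1.png

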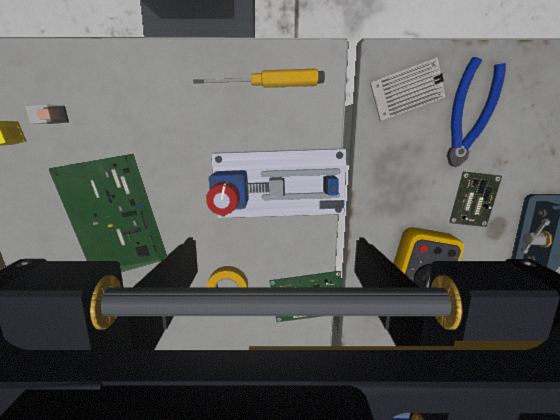

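View pics/w2.png

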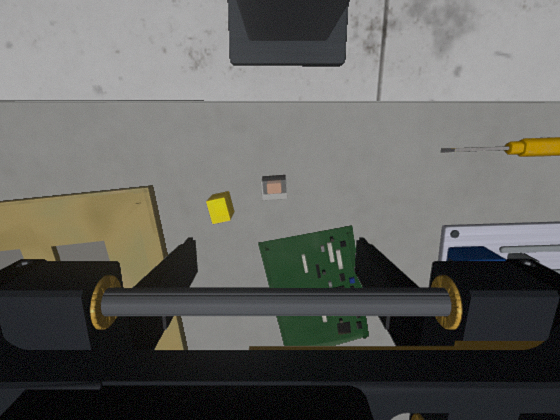

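Jig view: cap at (222,198), gear head (228,188), jaw ~(278,187), end stop ~(331,185), base corners about (212,153) and (347,150). Relay view: relay at (274,188), top face dark/clear with coil visible, decoy at (219,208). Closer looks for precision.

Run:
```python
from h import *
v=np.load("v.npz"); c1=(v["K"],v["E1"]);c2=(v["K"],v["E2"])
p=ray(c2,(274,183),.02); j=ray(c1,(300,187),.02); print("relay",p,"nest~",j,"cap",ray(c1,(222,198),.095))
def go(x,y,z):
    move_linear([x,y,z],max_speed=.25); pause(.2); return cam("wrist")[1],capture("wrist")
E4,i4=go(p[0]+.04,p[1],.1)
movep([.55,.26,.18],down(np.pi/2)); pause(.2); E3=cam("wrist")[1];i3=capture("wrist")
E5,i5=go(.55,.20,.18)
np.savez("v2.npz",i3=i3,i4=i4,i5=i5,E3=E3,E4=E4,E5=E5,K=v["K"])
cr=[cv2.resize(i[y-75:y+75,x-100:x+100],None,fx=4,fy=4,interpolation=cv2.INTER_CUBIC) for i,x,y in[(i4,280,160)]]
K=v["K"]
for n,E,i,q in(("relay4",E4,i4,p),("jig3",E3,i3,j)):
    t=K@(E[:3,:3].T@(q-E[:3,3])); u=(t[:2]/t[2]).astype(int); print(n,u)
    o=np.clip(u-[100,75],0,[360,270]); print("crop origin",o)
    cv2.imwrite(f"pics/{n}.png",cv2.resize(i[o[1]:o[1]+150,o[0]:o[0]+200],None,fx=4,fy=4,interpolation=cv2.INTER_CUBIC))
print(sense()["time_s"])
```

```text
relay [ 0.41757921 -0.03724653  0.02      ] nest~ [0.51501826 0.28316065 0.02      ] cap [0.51255796 0.19170519 0.095     ]
relay4 [275 170]
crop origin [175  95]
jig3 [299 165]
crop origin [199  90]
6.2
```

View pics/relay4.png

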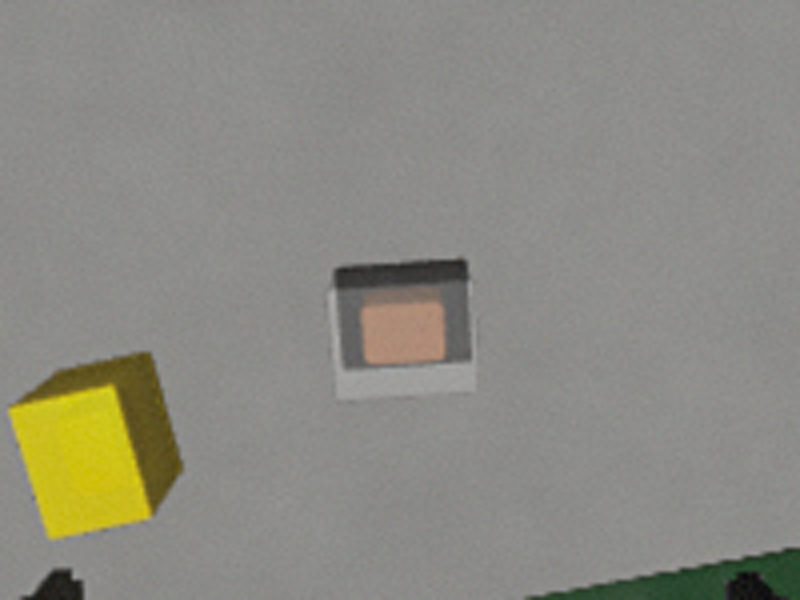

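View pics/jig3.png

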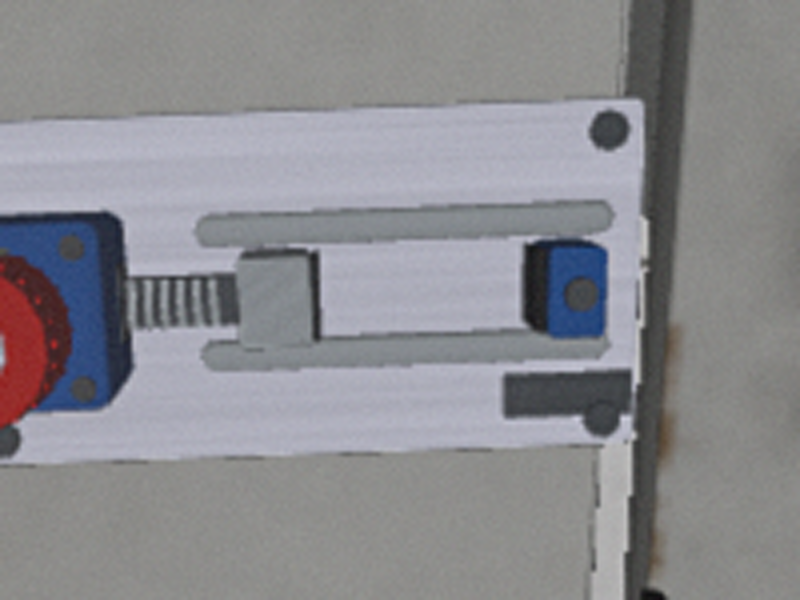

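Relay close-up (crop origin 175,95, ×4): top face corners ≈ (333,287),(470,283),(476,391),(337,400); the long side runs along world y. Jig (origin 199,90): base +y corners (642,100),(632,441), rods at rows ~222/355, jaw face column ~318, stop face ~527–545.

Run:
```python
from h import *
v=np.load("v2.npz"); K=v["K"]; c3=(K,v["E3"]);c4=(K,v["E4"]);c5=(K,v["E5"])
R=lambda c,o,pts,z:np.array([ray(c,(np.array(o)+(np.array(p)+.5)/4-.5),z)[:2] for p in pts])
q=R(c4,(175,95),[(333,287),(470,283),(476,391),(337,400)],.034)
print("relay top",q.round(4).tolist(),"ctr",q.mean(0).round(4),"sides",np.linalg.norm(np.roll(q,-1,0)-q,axis=1).round(4))
print("yaw",np.degrees(np.arctan2(*( (q[0]-q[1])+(q[3]-q[2]) ))).round(2))
b=R(c3,(199,90),[(642,100),(632,441),(0,122),(0,465)],.012)
print("base",b.round(4).tolist(),"width",np.linalg.norm(b[0]-b[1]))
yd=(b[0]-b[2])/np.linalg.norm(b[0]-b[2])+(b[1]-b[3])/np.linalg.norm(b[1]-b[3]); yd/=np.linalg.norm(yd)
xd=np.array([yd[1],-yd[0]]); n=(b[0]+b[1])/2-.072*yd
print("yd",yd,np.degrees(np.arctan2(-yd[0],yd[1])),"nest",n)
r=R(c3,(199,90),[(300,212),(300,241),(500,205),(500,233),(300,341),(300,365),(500,332),(500,357)],.017)
print("rods in nest x",((r-n)@xd).round(4))
print("jaw face y",((R(c3,(199,90),[(318,300)],.039)-n)@yd),"stop",((R(c3,(199,90),[(547,290)],.041)-n)@yd))
# cap: red top disc at z .095 in views 3 and 5
for c,i in((c3,v["i3"]),(c5,v["i5"])):
    h=cv2.cvtColor(i,cv2.COLOR_BGR2HSV); m=((h[...,0]<8)|(h[...,0]>172))&(h[...,1]>150)&(h[...,2]>150)
    k=blobs(m)[0]; (x,y),rad=cv2.minEnclosingCircle(k); P=ray(c,(x,y),.095)[:2]
    print("cap",(x,y),rad,P,"in nest",(P-n)@xd,(P-n)@yd)
v1=np.load("v.npz");c2=(K,v1["E2"]); print("pcb corner",ray(c2,(260,242),.002))
```

```text
relay top [[0.4123, -0.0502], [0.4116, -0.0257], [0.4314, -0.0243], [0.4331, -0.0498]] ctr [ 0.4221 -0.0375] sides [0.0246 0.0198 0.0256 0.0207]
yaw 177.24
base [[0.4659, 0.3424], [0.5535, 0.3459], [0.4709, 0.1816], [0.5599, 0.1755]] width 0.0876750928535189
yd [-0.0344183   0.99940751] 1.972412963763306 nest [0.51216166 0.27217166]
rods in nest x [-0.0198 -0.0126 -0.0197 -0.0128  0.0128  0.0191  0.0123  0.0189]
jaw face y [-0.01096864] stop [0.04326271]
cap (461.0, 244.5) 4.717090606689453 [0.57171205 0.4127574 ] in nest 0.06435382443056967 0.13845281943377155
cap (263.2890319824219, 176.68988037109375) 21.36359214782715 [0.5146028  0.19083691] in nest -0.0003597095436541878 -0.08137058030866229
pcb corner [ 0.49404004 -0.05446367  0.002     ]
```

Base isn't centred on the origin, but cap (−98 mm), jaw face and stop consistently put the nest at about (0.511, 0.289): jaw at −28, stop at +26, rods symmetric. Pick the relay across its 21 mm side.

Run:
```python
from h import *
a=.046; open_gripper()
movep([.4221,-.0375,.12],down(a)); pause(.1); move_linear([.4221,-.0375,.029],max_speed=.1)
f0=sense(); grasp(20); s=sense(); print("grip",s["grip_width"],s["grip_force"],s["tool_pos"],f0["contact_force"],s["contact_force"])
move_linear([.4221,-.0375,.15],max_speed=.15)
b=.0344
movep([.5113,.2870,.15],down(b)); move_linear([.5113,.2870,.078],max_speed=.1); pause(.3)
c=cam("wrist"); i=capture("wrist"); s=sense(); print(s["grip_width"],s["tool_pos"],s["contact_force"],s["time_s"])
np.savez("v3.npz",i=i,E=c[1],K=c[0])
K,E=c; t=K@(E[:3,:3].T@(np.array([.5113,.287,.03])-E[:3,3])); print(t[:2]/t[2])
u=(t[:2]/t[2]).astype(int); o=np.clip(u-[100,75],0,[360,270]); print(o)
cv2.imwrite("pics/hover.png",cv2.resize(i[o[1]:o[1]+150,o[0]:o[0]+200],None,fx=4,fy=4,interpolation=cv2.INTER_CUBIC))
```

```text
grip 0.020752145785620957 20.000019371509552 [ 0.42207757 -0.03748459  0.02898161] [-0.69862314  0.37085421 -0.42597522] [ 0.31470665 -0.29469406  0.37716014]
0.02079872658364712 [0.51138922 0.28705079 0.07830643] [ 0.34323089  0.22166669 -0.24341641] 13.25
[273.82229158 236.92396856]
[173 161]
```

View pics/hover.png

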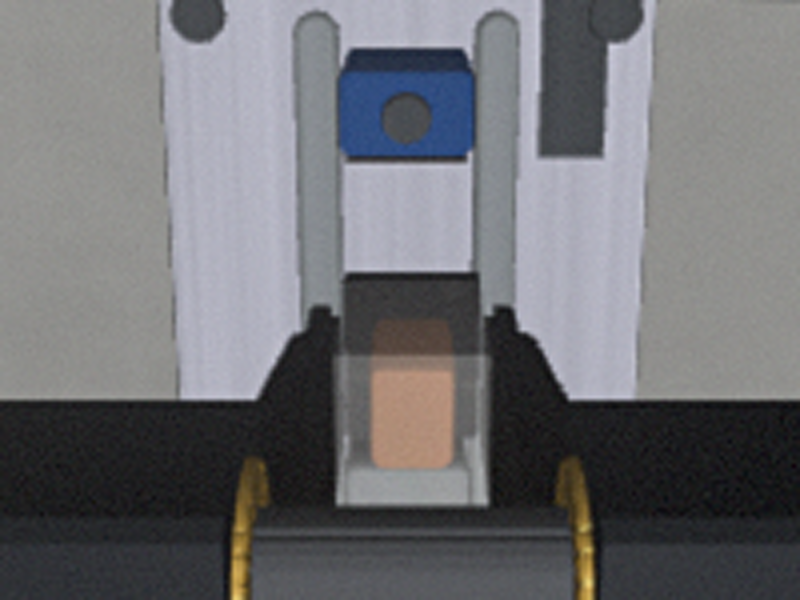

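Hovering: relay base edges at cols 343/480 (centre ~411.5), rods/base centred at ~409, so the relay is ~0.5 mm too far +x; yaw is parallel. Correct and descend guarded.

Run:
```python
from h import *
x,y=.5108,.2870
s0=sense(); f0=s0["contact_force"]; dz=.0783-.078
move_linear([x,y,.052],max_speed=.08)
for z in np.arange(.050,.0395,-.001):
    move_linear([x,y,z],max_speed=.03); s=sense(); f=s["contact_force"]-f0
    print(round(z,4),s["tool_pos"].round(4),f.round(1),s["time_s"])
    if np.linalg.norm(f)>4: break
```

```text
0.05 [0.5109 0.287  0.0502] [-0.9 -0.4  0.2] 13.975
0.049 [0.5108 0.287  0.0491] [-0.9 -0.2 -0.7] 14.225
0.048 [0.5108 0.287  0.0479] [-0.4 -0.5 -0. ] 14.475
0.047 [0.5108 0.287  0.0469] [-0.1 -0.9 -0. ] 14.725
0.046 [0.5108 0.287  0.0459] [ 0.  -0.6 -0.3] 14.975
0.045 [0.5108 0.287  0.0449] [-0.6  1.1 -0.9] 15.225
0.044 [0.5108 0.287  0.0439] [ 0.5  0.3 -0.4] 15.475
0.043 [0.5108 0.287  0.0429] [-0.2  0.1 -0.2] 15.725
0.042 [0.5108 0.287  0.0419] [-0.1 -0.3  0.2] 15.975
0.041 [0.5108 0.287  0.041 ] [0.9 1.2 1.6] 16.225
0.04 [0.5108 0.287  0.041 ] [-3.8 -1.8 12.6] 16.475
```

Run:
```python
from h import *
move_linear([.5108,.2870,.0412],max_speed=.03); open_gripper(); pause(.1); print(sense()["grip_width"])
move_linear([.5108,.2870,.10],max_speed=.1)
move_linear([.514,.17,.19],max_speed=.25); pause(.2)
c=cam("wrist"); i=capture("wrist"); print(sense()["time_s"])
h=cv2.cvtColor(i,cv2.COLOR_BGR2HSV); m=((h[...,0]<8)|(h[...,0]>172))&(h[...,1]>150)&(h[...,2]>150)
for k in blobs(m)[:2]:
    (x,y),r=cv2.minEnclosingCircle(k); print("cap",(x,y),r,ray(c,(x,y),.095),cv2.boundingRect(k))
np.savez("v4.npz",i=i,E=c[1],K=c[0])
o=(175,100);cv2.imwrite("pics/placed.png",cv2.resize(i[100:300,175:375],None,fx=3,fy=3,interpolation=cv2.INTER_CUBIC))
```

```text
0.09495023500329362
19.8333
cap (277.0851135253906, 194.70213317871094) 20.09746742248535 [0.51508453 0.19081761 0.095     ] (257, 176, 41, 39)
```

View pics/placed.png

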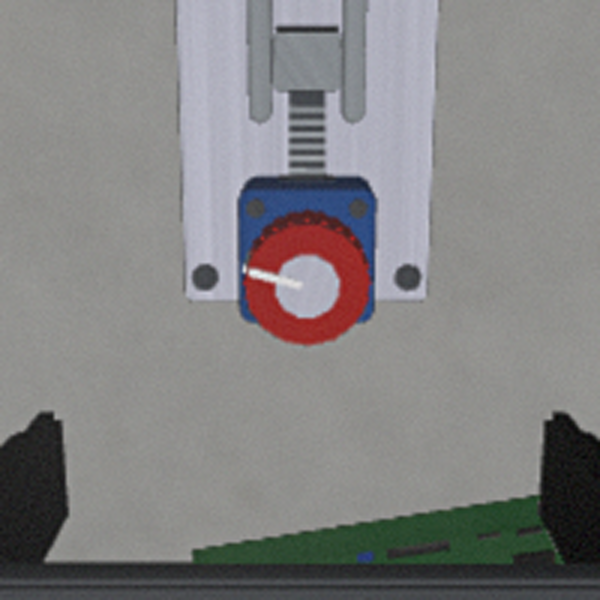

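The placed view shows the cap centre at crop (308,283), with its white mark pointing left (−x), and the jaw at (308,60). Grasp the cap at the start of a long clockwise stroke.

Run:
```python
from h import *
x,y=.5146,.1910; a=2.9
movep([x,y,.17],down(a)); pause(.1); move_linear([x,y,.082],max_speed=.1)
s0=sense(); grasp(50); pause(.2); s=sense()
print(s["time_s"],s["joints"].round(3),"w",s["grip_width"],"dF",(s["contact_force"]-s0["contact_force"]).round(1),"T",(s["wrist_torque"]-s0["wrist_torque"]).round(2),s["tool_pos"].round(4))
q=s["joints"].copy(); 
for k in range(3):
    q[5]+=.15; goto_joints(q); s=sense(); print(s["time_s"],s["joints"][5].round(3),(s["contact_force"]-s0["contact_force"]).round(1),(s["wrist_torque"]-s0["wrist_torque"]).round(3),s["tau"][5].round(3))
```

```text
24.5583 [ 0.235  0.585  1.889  0.     0.67  -2.665] w 0.03434782982071974 dF [-4.9  2.4  3.3] T [ 0.35  0.86 -0.04] [0.5141 0.1911 0.082 ]
24.825 -2.518 [-2.8  1.3  1.9] [ 0.09   0.353 -0.05 ] 0.709
25.0917 -2.371 [-2.2  1.   3.4] [ 0.116  0.377 -0.088] 0.665
25.3583 -2.222 [-1.9  0.6  1.9] [-0.061  0.261 -0.061] 0.647
```

Run:
```python
from h import *
q=sense()["joints"].copy(); t0=0.; on=None; tot=.45
while tot<3.4:
    q[5]+=.1; tot+=.1; goto_joints(q); s=sense(); T=s["wrist_torque"][2]-t0
    print(f'{s["time_s"]:.2f} {tot:.2f} {s["joints"][5]:.3f} Tz {T:.3f} tau {s["tau"][5]:.3f} F {np.linalg.norm(s["contact_force"]):.1f}')
    if on is None and abs(T)>.2: on=tot
    if on is not None and tot>=on+.35: break
```

```text
25.61 0.55 -2.129 Tz -0.049 tau 0.422 F 4.1
25.86 0.65 -2.029 Tz 0.007 tau 0.479 F 3.5
26.11 0.75 -1.928 Tz -0.002 tau 0.482 F 2.8
26.36 0.85 -1.828 Tz 0.004 tau 0.484 F 3.7
26.61 0.95 -1.728 Tz -0.021 tau 0.484 F 2.9
26.86 1.05 -1.628 Tz 0.004 tau 0.484 F 3.7
27.11 1.15 -1.528 Tz -0.023 tau 0.485 F 5.3
27.36 1.25 -1.427 Tz 0.028 tau 0.330 F 5.5
27.61 1.35 -1.327 Tz -0.029 tau 0.332 F 5.5
27.86 1.45 -1.227 Tz -0.069 tau 0.332 F 6.7
28.11 1.55 -1.127 Tz -0.027 tau 0.332 F 6.5
28.36 1.65 -1.027 Tz -0.042 tau 0.332 F 7.0
28.61 1.75 -0.927 Tz -0.037 tau 0.332 F 7.0
28.86 1.85 -0.827 Tz -0.096 tau 0.332 F 6.7
29.11 1.95 -0.727 Tz 0.003 tau 0.332 F 6.9
29.36 2.05 -0.627 Tz -0.054 tau 0.332 F 8.4
29.61 2.15 -0.528 Tz 0.099 tau 0.447 F 6.5
29.86 2.25 -0.428 Tz 0.036 tau 0.423 F 7.3
30.11 2.35 -0.328 Tz -0.008 tau 0.428 F 7.4
30.36 2.45 -0.228 Tz 0.115 tau 0.426 F 8.2
30.61 2.55 -0.128 Tz 0.054 tau 0.426 F 8.8
30.86 2.65 -0.028 Tz 0.057 tau 0.426 F 7.8
31.11 2.75 0.072 Tz 0.121 tau 0.426 F 7.4
31.36 2.85 0.172 Tz 0.034 tau 0.426 F 7.5
31.61 2.95 0.272 Tz 0.078 tau 0.426 F 8.9
31.86 3.05 0.372 Tz 0.056 tau 0.425 F 8.8
32.11 3.15 0.472 Tz 0.045 tau 0.425 F 8.7
32.36 3.25 0.572 Tz 0.072 tau 0.425 F 8.7
32.61 3.35 0.672 Tz 0.094 tau 0.425 F 8.7
32.86 3.45 0.772 Tz 0.056 tau 0.424 F 8.8
```

Torque at the wrist is noisy, so my stop threshold never fired; tau rises at 2.15 rad, roughly where the jaw should block. Let go and measure jaw travel against cap rotation before doing anything else.

Run:
```python
from h import *
open_gripper(); pause(.1); s=sense(); move_linear([s["tool_pos"][0],s["tool_pos"][1],.15],max_speed=.15)
movep([.514,.21,.19],down(.0344)); pause(.2)
c=cam("wrist"); i=capture("wrist"); print(sense()["time_s"])
np.savez("v5.npz",i=i,E=c[1],K=c[0])
cv2.imwrite("pics/after.png",cv2.resize(i[100:300,175:375],None,fx=3,fy=3,interpolation=cv2.INTER_CUBIC))
```

```text
35.5
```

View pics/after.png

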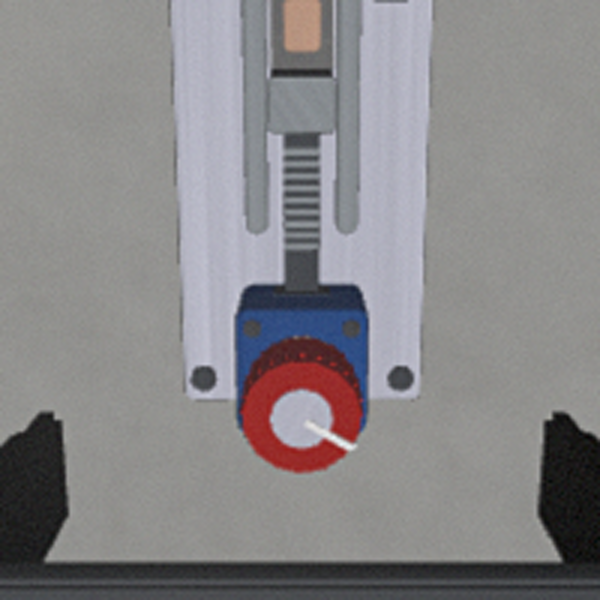

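Now the mark points at about −30° in the image (cap turned ≈194°), the jaw (front edge row ~75) touches the relay (rows <70). Compare jaw positions.

Run:
```python
from h import *
P=lambda n,px,z:ray((np.load(n)["K"],np.load(n)["E"]),np.array([175,100])+(np.array(px)+.5)/3-.5,z)
for z in(.039,):
    f=[P("v4.npz",(307,32),z),P("v4.npz",(307,91),z),P("v5.npz",(302,78),z),P("v5.npz",(302,133),z)]
    print(np.array(f).round(4).tolist())
    print("travel front,rear",f[2][1]-f[0][1],f[3][1]-f[1][1],"thick",f[0][1]-f[1][1],f[2][1]-f[3][1])
c4=P("v4.npz",(308,283),.095);c5=P("v5.npz",(303,411),.095);print(c4,c5)
# vertical cols through jaw for edges
for n in("v4.npz","v5.npz"):
    i=np.load(n)["i"]; print(n,i[100:150,272:282].mean((1,2)).round(0).astype(int).tolist())
```

```text
[[0.5127, 0.2595, 0.039], [0.5133, 0.2416, 0.039], [0.5121, 0.2844, 0.039], [0.5126, 0.2673, 0.039]]
travel front,rear 0.024946027399995463 0.02572673946395143 thick 0.017880723444905045 0.017100011380949076
[0.51526701 0.19141643 0.095     ] [0.51543756 0.19282697 0.095     ]
v4.npz [177, 178, 177, 178, 178, 178, 180, 178, 135, 49, 67, 142, 139, 140, 139, 138, 138, 138, 137, 139, 138, 138, 139, 138, 139, 138, 137, 137, 138, 135, 74, 71, 74, 73, 74, 100, 141, 118, 72, 89, 144, 138, 73, 78, 152, 142, 74, 86, 146, 135]
v5.npz [148, 153, 152, 151, 152, 152, 151, 152, 152, 152, 152, 152, 153, 152, 153, 152, 143, 115, 104, 106, 105, 108, 102, 50, 42, 80, 146, 141, 140, 140, 139, 140, 140, 140, 140, 140, 140, 139, 141, 140, 140, 141, 141, 133, 91, 77, 79, 78, 83, 111]
```

Jaw travel ≈25.5 mm = 2.1 rad of spindle. The cap turned ≈3.4 rad, so it slipped ≈1.3 rad, which matches the torque step at 2.15 rad. That is inside the limits, with the relay clamped and about 10 mm from the nest point. Nothing more to turn.

```bash
python3 -c "
from workcell import *
print(hand_in(), sense()['time_s'])"
```

```text
the job is handed in; nothing more can be done
the job is handed in; nothing more can be done
```

The relay is upright in the nest, clamped against the end stop and released, and the job is handed in; no verdict came back, and the clutch slipped an estimated 1.3 rad, inside the quarter-turn limit but well past the intended eighth because my torque stop never fired.

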